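Fit a filter plate and set the water supply valve

TASK

First take the new filter plate with the green tab from its leaning stand, stand it on edge, tab up and fully down, in the free slot of the white rack (the one with green marks), and let go of it. Then take the red handle of the blue valve wheel, close the valve (clockwise from above) right to its stop, back it off exactly two full turns, and finish there while still holding the handle gripped. Leave the two plates already in the rack, the white mug and the brown cup where they stand.

Things in the scene. Friction and masses are not known exactly. Their poses are not given: they have to be found in the camera images.
- new_plate_center (a point): Centre of the new filter plate: grey-blue frame, white faces, loose, about 120 g, 8 thick (x), 90 wide (y), 90 high (z), plus a green tab 8 thick, 36 wide, 30 high centred on its upper edge: 120 in all. This point is 60 above the lower edge; z points to the tab. It starts on the stand, its tab end leaning 30 degrees from vertical to the stand's -x; its faces are free from 55 above the lower edge up.
- stand: Grey fixed stand of the new plate, foot 90 (x) by 110 (y), about 60 high, with a back board under the plate's lower 50, a ledge about 14 up and low side cheeks. Origin on the work surface under the middle of the plate's lower edge; the plate leans to its -x, towards the robot.
- free_slot: The rack's free slot, marked by two green strips on its end walls. Origin: centre of the slot floor, 6 above the work surface; x across the slot, y along it, z up. 12 wide between walls 36 high; above them lips flare to a mouth 21 wide at 48 over the floor; 104 long between end walls 27 high. A plate stands with its lower edge on the slot floor.
- rack: White plastic rack, fixed, 170 (x) by 126 (y), with three equal slots 50 apart along its x (at -50, 0 and 50), its origin on the work surface under its centre. Two slots hold plates, one is free; which one changes.
- old_plate_a_center (a point): Centre of one of the two plates already in the rack (the same size and shape as the new one, blue tab, loose, 60 above its lower edge). Leave it alone.
- old_plate_b_center (a point): The same for the other plate already in the rack. Leave it alone.
- valve_base: Fixed brass valve body, 72 foot, copper pipes along its y (to 96 from the axis, 40 high). Origin on the work surface on the wheel's axis, z up. White marks on its foot and on the surface point along its x: the handle stands over them at the closed stop.
- handle: Red upright handle on the blue wheel: round sleeve 18 in diameter, 42 high, spinning freely on its pin, so it can be gripped from above and led round in a circle without turning the gripper. Origin at its centre, 50 from the wheel's axis, 105 above the work surface. The wheel's rim (outer radius 56) tops out at 78; only the handle stands above it.
- valve (a joint): Turn of the wheel in rad: 0 at the rigid closed stop, growing as it opens counter-clockwise from above; a turn is 6.283, four turns possible. The handle's direction from the axis, in the valve body's frame, is this angle from +x. Starts about 0.4 to 1.1 turns open; stays where left; about 2.5 N at the handle moves it.
- mug: White mug, 76 in diameter, 90 high, origin under its centre. Leave it alone.
- brown_cup: Brown cup, 72 in diameter, 85 high, origin under its centre. Leave it alone.
Things that resemble listed ones, but are neither listed nor needed, are in the scene too. What is meant by the valve_base is not turquoise, and is the smaller of those in its own colour.

How it is judged:
By the outcome, as a careful person would: the job done as asked, in the order asked, and still so for the second after the job is handed in, while the arm keeps its last pose, push and grip.
It also fails if it takes over 72 s, if anything falls off the work surface, if the arm or the gripper's body presses on something with over 40 N, if the wrist force passes 120 N, or if a joint passes its speed limit or range.

ROBOT

A 6-joint arm with a two-finger parallel gripper is mounted at the origin on the work surface. World frame = base frame: x ahead of the robot, y to its left, z up, the work surface at z = 0. Lengths are in m, angles in rad, forces in N, time in s.
With the tool pointing down it reaches from about 0.35 to 0.8 m from the base axis. Payload 7.3 kg.
Tool frame: the origin (TCP) lies at the very end of the fingers, on their centre line; the grasp point (between the pads) lies 19 mm behind it; z points along the fingers, y is the line along which they close (so a half turn about z gives the same grasp; the last joint's range is limited). The gripper opens to 85 mm and grips with 20 to 120 N. Pads are 22 mm wide; open, the fingers measure 114 mm over their backs; the gripper's body (76 mm by 85 mm) begins 54 mm behind the grasp point. The pads swing forward as they close: fully open they stand 13 mm farther back than shut.
Start: joints at [-1.414, 0.342, 1.524, -0, 1.275, -0.146], TCP at [0.157, -0.501, 0.231] pointing down, gripper open.
Joint ranges: [-2.53, 2.53], [-0.77, 2.02], [0.04, 2.7], [-1, 4.14], [0.28, 2.66], [-3.11, 3.11]. Speed limits (rad/s): [2.57, 2.57, 3.14, 3.14, 3.14, 3.14].

INTERFACE

Orientations are given as a unit quaternion [w, x, y, z].
In Python, from workcell import env gives the robot as it stands.
- The arm moves only by the tool step_arm, never from a script. Its argument "plan" is a list that holds one entry, the list of rows, each a list of 7 numbers: the shift along the tool's x, y, z in cm, then the turn, a rotation vector about the tool's x, y, z in rad, then the finger opening in cm, from 0 to 8.54. In form: [[[x, y, z, ax, ay, az, hand], ...]]. A call has 1 to 20 rows; each row shifts and turns the commanded pose from where the row before left it, along the tool's axes as they then stand; what a row does not reach is not made up. A row lasts 1/8 s, in which the tool goes at most 62.5 mm and 10.7 degrees, less where a joint would pass 70% of its speed; a pose out of reach is approached as far as the arm can. A call with a gripper value outside its range is refused whole. The fingers move at their own pace and stop on an object; "force" is the grip in N (left out, the last holds). Time passes only in rows, so rows that do not move let the fingers close. It gives the time, the measured TCP pose, the force, the opening and the grip force at its end, in the units of the state.
- env.get_obs(): the state, without advancing time (a new reading comes with each control period).
- env.camera(name): name is "side" or "top" or "wrist"; returns a dict with "pixels" (420x560x3 uint8, red, green, blue), "intrinsics" (3x3 intrinsics, pixels), "rvec" (rotation vector, rad) and "tvec" (3), from world to camera coordinates, as OpenCV has them; the wrist camera has in their place "hand_eye" (4x4, takes a point from camera to tool coordinates, whose origin is the TCP and whose axes are the flange's). Camera axes: x right, y down, z forward; pixel columns grow to the right and rows downward; lengths in m; the calibration is good to about 2 mm. A picture is of the moment at which its call begins: read the wrist's pose just before it. There is no depth.
- env.finish_job(): hands the job in; it is judged then, once.
The state is a dict: "t": time; "qpos": joint angles; "qvel": joint speeds; "joint_efforts": joint torques, N m; "eef_pos": TCP position; "eef_rot": TCP orientation; "force": force on the tool from outside, world axes, zero at the start; "ft_torque": the same for the moment, N m; "finger_gap": finger opening in m; "gripper_force": force on a finger pad.
Only numpy, scipy, OpenCV 4.12 (cv2) and the standard library are available. Lean on these libraries where they do the work, as an engineer would, in place of code of your own. Each camera call takes 0.05 s, during which the arm holds its last target. There are 200 camera calls.

## Working session

There is one attempt and no reset: what is moved stays moved. The work goes in short steps, Python scripts to look and compute and a tool call to move; the robot and the scene stay as the last step left them, time stands still between calls to the robot, and variables do not carry over. Pictures are saved under pics/ and viewed, at most 10 in all, crops included, and the job is handed in when it is done.

Besides the shell and the picture viewer there is one more tool, called after "Call:" as name([rows], argument=value, ...), one row to a line, values as JSON. step_arm: Moves the arm, as the interface text tells. Its arguments: {"type":"object","properties":{"plan":{"type":"array"},"force":{"type":"number"}},"required":["plan"]}

```bash
ls; mkdir -p pics
cat > h.py <<'E'
import numpy as np, cv2
from workcell import env
from scipy.spatial.transform import Rotation as R
def snap(n):
    o=env.get_obs(); c=env.camera(n)
    if 'rvec' in c:
        Rc=cv2.Rodrigues(np.array(c['rvec'],float))[0]; t=np.array(c['tvec'],float).ravel()
        c['Rw']=Rc.T; c['o']=-Rc.T@t
    else:
        q=o['eef_rot']; Rt=R.from_quat([q[1],q[2],q[3],q[0]]).as_matrix(); H=np.array(c['hand_eye'])
        c['Rw']=Rt@H[:3,:3]; c['o']=Rt@H[:3,3]+np.array(o['eef_pos'])
    c['K']=np.array(c['intrinsics']); return c
def ray(c,u,v):
    d=c['Rw']@np.linalg.inv(c['K'])@np.array([u,v,1.]); return c['o'],d/np.linalg.norm(d)
def onz(c,u,v,z):
    o,d=ray(c,u,v); return o+d*(z-o[2])/d[2]
def proj(c,p):
    x=c['K']@(c['Rw'].T@(np.array(p)-c['o'])); return x[:2]/x[2]
def tri(r1,r2):
    (a,d),(b,e)=r1,r2; s=np.linalg.lstsq(np.c_[d,-e],b-a,rcond=None)[0]
    p,q=a+d*s[0],b+e*s[1]; return (p+q)/2,np.linalg.norm(p-q)
def save(c,f): cv2.imwrite('pics/'+f,cv2.cvtColor(c['pixels'],cv2.COLOR_RGB2BGR))
E
python3 - <<'E'
from h import *
import pickle
for n in('top','side'):
    c=snap(n); save(c,n+'1.png'); pickle.dump(c,open(n+'.pkl','wb')); print(n,c['o'],c['K'][0])
o=env.get_obs();print(o['eef_rot'],o['force'],snap('wrist')['hand_eye'])
E
```

```text
pics
top [ 0.40219004 -0.1002508   1.42106346] [525.97355468   0.         277.17324938]
side [0.29277446 0.60197724 1.00274183] [413.45665223   0.         280.82264067]
[-6.81373793e-04  9.88561437e-01  1.50817177e-01  6.46343036e-07] [ 0.67832217 -0.55802454  0.58910634] [[ 3.77865627e-04 -9.58641311e-01 -2.84616748e-01  7.16349928e-02]
 [ 9.99999836e-01  2.39957912e-04  5.19407233e-04 -6.26392085e-04]
 [-4.29629190e-04 -2.84616898e-01  9.58641245e-01 -1.41736772e-01]
 [ 0.00000000e+00  0.00000000e+00  0.00000000e+00  1.00000000e+00]]
```

View pics/top1.png

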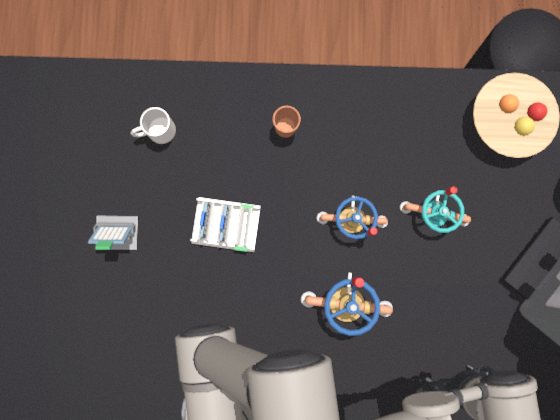

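View pics/side1.png

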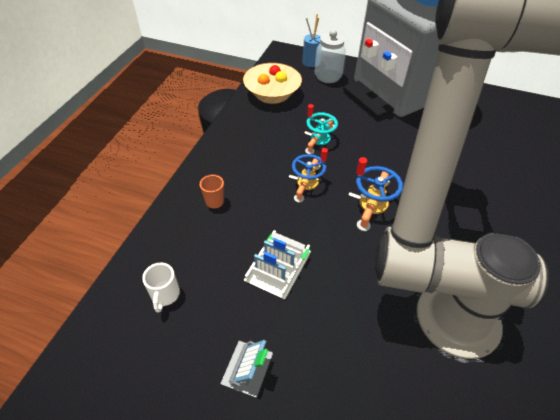

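Candidates for the valve are blue small (357,218), blue large (352,307) and turquoise (443,212) in the top view. The small blue one fits, being not turquoise and the smaller of the two blue. I'll confirm it in an enlarged crop.

Run:
```python
from h import *
import pickle
c=pickle.load(open('top.pkl','rb'));s=pickle.load(open('side.pkl','rb'))
I=cv2.cvtColor(c['pixels'],cv2.COLOR_RGB2BGR)
a=cv2.resize(I[185:265,75:275],(800,320),interpolation=cv2.INTER_CUBIC)
b=cv2.resize(I[175:345,295:475],(296,280),interpolation=cv2.INTER_CUBIC)
S=cv2.cvtColor(s['pixels'],cv2.COLOR_RGB2BGR)
d=cv2.resize(S[225:400,210:325],(184,280),interpolation=cv2.INTER_CUBIC)
e=cv2.resize(S[140:210,275:345],(280,280),interpolation=cv2.INTER_CUBIC)
cv2.imwrite('pics/crop1.png',np.vstack([a,np.hstack([b,d,e,np.zeros((280,40,3),np.uint8)])]))
def blobs(c,name,lo,hi,amin):
    h=cv2.cvtColor(c['pixels'],cv2.COLOR_RGB2HSV); m=cv2.inRange(h,lo,hi)
    n,_,st,ce=cv2.connectedComponentsWithStats(m)
    for i in range(1,n):
        if st[i,4]>=amin: print(name,st[i],ce[i].round(1))
for n,cc in(('top',c),('side',s)):
    blobs(cc,n+' green',(50,120,60),(72,255,255),8)
    blobs(cc,n+' red',(0,200,120),(3,255,255),12); 
    blobs(cc,n+' blue',(104,150,60),(116,255,255),30)
for p,z in(((357,218),.078),((374,231),.126),((117,232),0),((226,224),.04),((104,245),.1),((286,122),.08),((157,127),.09)): print(p,onz(c,*p,z).round(3))
```

```text
top green [ 97 249  12   1  12] [102.5 249. ]
side green [267 234   5   7  15] [268.9 237.1]
side green [302 250   7   9  32] [304.7 254.3]
side green [255 348  13  19 140] [260.7 357.4]
side red [366  40   6   6  31] [368.4  42.4]
side red [270  66  10   9  57] [273.9  69.5]
side red [308 104   5  12  47] [309.9 109.4]
side red [321 148   7  13  57] [323.9 153.4]
side red [357 158  10  16 106] [361.4 165.1]
side blue [417   0  22   6  89] [428.7   1.8]
side blue [383  52   8   8  46] [386.7  55.2]
side blue [292 154  35  25 330] [307.4 165.8]
side blue [356 166  47  35 634] [380.2 183.2]
side blue [273 239  13  12 100] [279.1 244.4]
side blue [264 251  12  14 114] [269.4 258.1]
(357, 218) [ 0.513 -0.327  0.078]
(374, 231) [ 0.478 -0.361  0.126]
(117, 232) [0.467 0.306 0.   ]
(226, 224) [0.493 0.011 0.04 ]
(104, 245) [0.429 0.308 0.1  ]
(286, 122) [ 0.759 -0.139  0.08 ]
(157, 127) [0.735 0.192 0.09 ]
```

View pics/crop1.png

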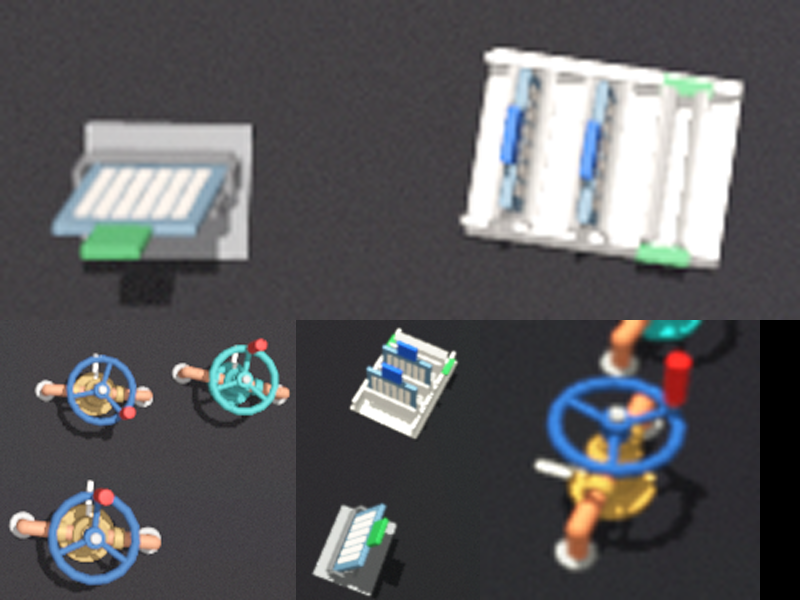

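The crop confirms it: the small blue wheel on a brass body is at top (357,218), with its red handle at about (374,231). The stand is at about (117,232), with the plate leaning to the robot. The free slot is the rack's right-most one, with green marks at about (247,206) and (240,248). I'll move over the valve for a closer look.

Call:
step_arm([
  [[4.7, -0.75, -1, 0, 0, 0, 4], [4.7, -0.75, -1, 0, 0, 0, 4], [4.7, -0.75, -1, 0, 0, 0, 4], [4.7, -0.75, -1, 0, 0, 0, 4], [4.7, -0.75, -1, 0, 0, 0, 4], [4.7, -0.75, -1, 0, 0, 0, 4], [4.7, -0.75, -1, 0, 0, 0, 4], [4.7, -0.75, -1, 0, 0, 0, 4], [0, 0, 0, 0, 0, 0, 4], [0, 0, 0, 0, 0, 0, 4]],
])

```text
t: 1.4
eef_pos: [0.4972, -0.3317, 0.3106]
eef_rot: [-0.0, 0.989, 0.151, -0.001]
force: [0.2, -0.0, -0.7]
finger_gap: 0.0401
gripper_force: 0.0
```

```bash
cat >> h.py <<'E'
def blobs(c,lo,hi,amin):
    h=cv2.cvtColor(c['pixels'],cv2.COLOR_RGB2HSV); m=cv2.inRange(h,lo,hi)
    n,l,st,ce=cv2.connectedComponentsWithStats(m)
    return [(st[i],ce[i],l==i) for i in range(1,n) if st[i,4]>=amin]
E
python3 - <<'E'
from h import *
import pickle
c=snap('wrist');save(c,'w_valve.png');pickle.dump(c,open('wv.pkl','wb'));print(c['K'][0],c['o'])
for b in blobs(c,(0,190,100),(4,255,255),80):print('red',b[0],b[1],onz(c,*b[1],.126))
for b in blobs(c,(100,140,50),(118,255,255),300):print('blue',b[0],b[1])
o=env.get_obs();print(o['qpos'],o['eef_rot'])
E
```

```text
[290.13983482   0.         274.93336363] [ 0.56552775 -0.30975766  0.45230522]
blue [227 288  41  62 741] [252.05398111 326.00134953]
[-7.17201366e-01  4.38301328e-01  1.16016856e+00 -4.64744875e-04
  1.54431769e+00  5.51418852e-01] [-3.05909098e-04  9.88606746e-01  1.50520069e-01 -5.63327142e-04]
```

View pics/w_valve.png

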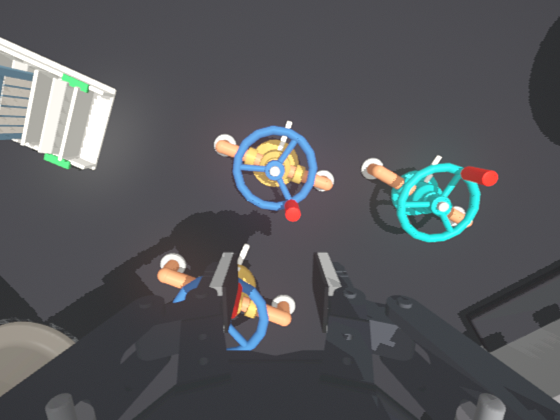

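The wrist view shows the small blue wheel at (275,170), its handle top near (292,211), and its white mark at about (290,124)–(283,148). I'll measure it, then go on to the rack.

Run:
```python
from h import *
import pickle
c=pickle.load(open('wv.pkl','rb'))
I=c['pixels']; h=cv2.cvtColor(I,cv2.COLOR_RGB2HSV); print(h[170,236],h[205,290],h[125,290])
m=cv2.inRange(h,(102,120,50),(122,255,255)); m[:,:220]=0;m[:,330:]=0;m[:110]=0;m[225:]=0
cs=max(cv2.findContours(m,cv2.RETR_EXTERNAL,cv2.CHAIN_APPROX_NONE)[0],key=cv2.contourArea)
p=np.array([onz(c,*q[0],.072)[:2] for q in cs])
for k in range(5):
    A=np.c_[2*p,np.ones(len(p))]; s=np.linalg.lstsq(A,(p**2).sum(1),rcond=None)[0]; ctr=s[:2]; r=np.sqrt(s[2]+ctr@ctr)
    e=np.abs(np.linalg.norm(p-ctr,axis=1)-r); p=p[e<max(.003,0)] if k<4 else p
print('axis',ctr,'r',r,len(p))
red=((h[...,0]<5)|(h[...,0]>174))&(h[...,1]>170)&(h[...,2]>80); red[:195]=0;red[225:]=0;red[:,:270]=0;red[:,310:]=0
v,u=np.nonzero(red);print('red',u.min(),u.max(),v.min(),v.max(),u.mean(),v.mean())
P=onz(c,u.mean(),v.mean(),.107)[:2];print('handle@.107',P,np.linalg.norm(P-ctr),np.degrees(np.arctan2(*(P-ctr)[::-1])))
w=(h[...,1]<50)&(h[...,2]>120); w[:118]=0;w[152:]=0;w[:,:272]=0;w[:,:][:,300:]=0
v,u=np.nonzero(w); print(len(u)); g=np.array([onz(c,a,b,.002)[:2] for a,b in zip(u,v)])
print('marks',g.mean(0),np.degrees(np.arctan2(*(g.mean(0)-ctr)[::-1])))
x=g-g.mean(0);d=np.linalg.svd(x)[2][0];print('dir',np.degrees(np.arctan2(d[1],d[0])),g.min(0),g.max(0))
```

```text
[105 136 241] [  0 178 203] [  0   0 255]
axis [ 0.51972977 -0.32585327] r 0.04957371868405224 138
red 285 299 200 220 291.8388625592417 210.83412322274881
handle@.107 [ 0.47671289 -0.35937911] 0.054538370046205854 -142.0684093918659
143
marks [ 0.55769057 -0.32733072] -2.2288402422287774
dir 179.82168323955565 [ 0.5352475  -0.34439517] [ 0.58061348 -0.32161833]
```

Call:
step_arm([
  [[1.3, -4.7, 0, 0, 0, 0, 4], [1.3, -4.7, 0, 0, 0, 0, 4], [1.3, -4.7, 0, 0, 0, 0, 4], [1.3, -4.7, 0, 0, 0, 0, 4], [1.3, -4.7, 0, 0, 0, 0, 4], [1.3, -4.7, 0, 0, 0, 0, 4], [0, 0, 0, 0, 0, 0, 4], [0, 0, 0, 0, 0, 0, 4]],
])

```text
t: 2.45
eef_pos: [0.4876, -0.0404, 0.3113]
eef_rot: [0.0, 0.989, 0.15, -0.0]
force: [0.3, 0.7, -0.3]
finger_gap: 0.0401
gripper_force: 0.0
```

Run:
```python
from h import *
import pickle
c=snap('wrist');save(c,'w_rack.png');pickle.dump(c,open('wr.pkl','wb'));print(c['o'])
for b in blobs(c,(50,110,60),(78,255,255),20):print('green',b[0],b[1],onz(c,*b[1],.033))
```

```text
[ 0.55583246 -0.01842473  0.45301486]
green [  0 144   4   8  20] [  0.9 147.6] [0.41431073 0.34266572 0.033     ]
green [244 208  15   7  61] [250.01639344 211.03278689] [ 0.42924043 -0.01906312  0.033     ]
```

View pics/w_rack.png

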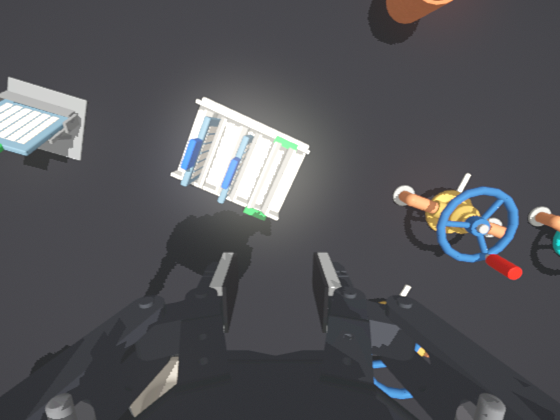

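The rack is at about (240,158), with the free slot's green strips at about (285,143) and (255,213). The stand's edge is at left, around (45,120).

Run:
```python
from h import *
import pickle
c=pickle.load(open('wr.pkl','rb'))
I=c['pixels'].astype(int); g=((I[...,1]-I[...,0]>40)&(I[...,1]-I[...,2]>20)).astype(np.uint8); g[:,:150]=0;g[:100]=0;g[230:]=0;g[:,330:]=0
n,l,st,ce=cv2.connectedComponentsWithStats(g)
P=[]
for i in range(1,n):
    if st[i,4]>15:
        print(st[i],ce[i]);P.append(onz(c,*ce[i],.033)[:2]);print(P[-1])
d=P[0]-P[1];print('slot c',(P[0]+P[1])/2,'len',np.linalg.norm(d),'yaw',np.degrees(np.arctan2(d[1],d[0])))
h=cv2.cvtColor(c['pixels'],cv2.COLOR_RGB2HSV)
w=((h[...,1]<50)&(h[...,2]>110)|(g>0)).astype(np.uint8)*255
w[:90]=0;w[225:]=0;w[:,:165]=0;w[:,320:]=0
cs=np.vstack([q for q in cv2.findContours(w,cv2.RETR_EXTERNAL,cv2.CHAIN_APPROX_NONE)[0] if len(q)>20])
q=cv2.approxPolyDP(cv2.convexHull(cs),6,True)[:,0];print(q.tolist())
for a in q: print(a,onz(c,*a,.033)[:2].round(4),onz(c,*a,.0)[:2].round(4))
big=cv2.resize(c['pixels'][90:230,160:320],(800,700),interpolation=cv2.INTER_CUBIC)[:600]
cv2.imwrite('pics/rackcrop.png',cv2.cvtColor(big,cv2.COLOR_RGB2BGR))
```

```text
[274 136  24  14 152] [285.35526316 142.94736842]
[ 0.54004683 -0.03920976]
[243 207  23  13 160] [254.1    212.8375]
[ 0.42834614 -0.02572409]
slot c [ 0.48419649 -0.03246692] len 0.11251180908087563 yaw -6.88402298317569
[[196, 98], [265, 108], [303, 136], [312, 173], [294, 208], [262, 220], [170, 175]]
[196  98] [0.5603 0.0941] [0.5607 0.103 ]
[265 108] [0.5759 0.0015] [0.5775 0.0031]
[303 136] [ 0.5564 -0.0599] [ 0.5564 -0.0631]
[312 173] [ 0.5112 -0.0891] [ 0.5077 -0.0947]
[294 208] [ 0.4534 -0.0808] [ 0.4454 -0.0857]
[262 220] [ 0.421  -0.0403] [ 0.4104 -0.0421]
[170 175] [0.4471 0.1068] [0.4385 0.1167]
```

View pics/rackcrop.png

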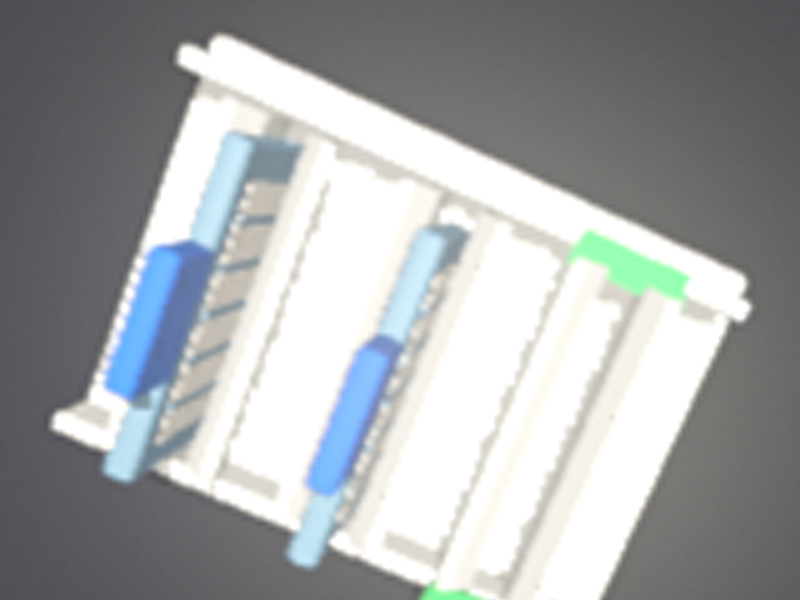

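Call:
step_arm([
  [[0.65, -4.75, 0.4, 0, 0, 0, 4], [0.65, -4.75, 0.4, 0, 0, 0, 4], [0.65, -4.75, 0.4, 0, 0, 0, 4], [0.65, -4.75, 0.4, 0, 0, 0, 4], [0.65, -4.75, 0.4, 0, 0, 0, 4], [0.65, -4.75, 0.4, 0, 0, 0, 4], [0.65, -4.75, 0.4, 0, 0, 0, 4], [0, 0, 0, 0, 0, -0.181, 4], [0, 0, 0, 0, 0, -0.181, 4], [0, 0, 0, 0, 0, -0.181, 4], [0, 0, 0, 0, 0, -0.181, 4], [0, 0, 0, 0, 0, -0.181, 4], [0, 0, 0, 0, 0, -0.181, 4], [0, 0, 0, 0, 0, -0.181, 4], [0, 0, 0, 0, 0, 0, 4], [0, 0, 0, 0, 0, 0, 4]],
])

```text
t: 4.5
eef_pos: [0.4328, 0.2909, 0.2831]
eef_rot: [0.0, 0.709, 0.705, -0.0]
force: [0.7, -0.4, 0.2]
finger_gap: 0.0402
gripper_force: 0.0
```

Run:
```python
from h import *
import pickle
c=snap('wrist');save(c,'w_stand.png');pickle.dump(c,open('ws.pkl','wb'));print(c['o'],env.get_obs()['qpos'])
I=c['pixels'].astype(int); g=((I[...,1]-I[...,0]>40)&(I[...,1]-I[...,2]>20)).astype(np.uint8)
n,l,st,ce=cv2.connectedComponentsWithStats(g)
for i in range(1,n):
    if st[i,4]>50:
        print(st[i],ce[i]);q=cv2.minAreaRect(np.argwhere(l==i)[:,::-1].astype(np.float32));print(cv2.boxPoints(q))
```

```text
[0.43240437 0.36363837 0.42478723] [ 4.45274304e-01  2.99988996e-01  1.44029165e+00 -2.05115197e-04
  1.40154854e+00  4.50269315e-01]
[261 162  21  36 675] [270.99111111 178.64444444]
[[261. 162.]
 [281. 162.]
 [281. 197.]
 [261. 197.]]
```

View pics/w_stand.png

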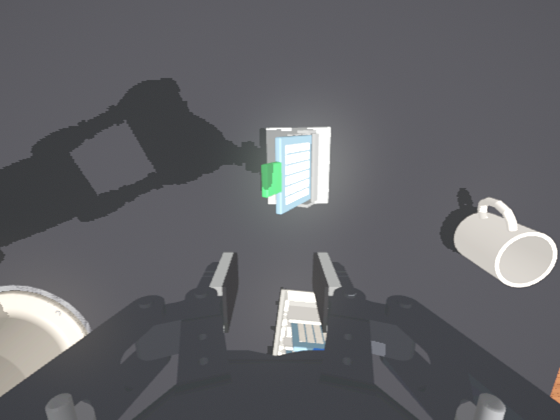

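The tab is at (271,179), the plate's upper frame edge at u≈277–281, and the stand foot spans (267–330, 128–203). That's nearly axis-aligned.

Run:
```python
from h import *
import pickle
c=pickle.load(open('ws.pkl','rb'));s=pickle.load(open('side.pkl','rb'));t=pickle.load(open('top.pkl','rb'))
print('tri w-s',tri(ray(c,271,178.6),ray(s,260.7,357.4)))
print('top tab',onz(t,104.5,245.5,.107))
I=c['pixels'].astype(int); g=((I[...,1]-I[...,0]>40)&(I[...,1]-I[...,2]>20))
for r in(165,172,178,184,190,195): 
    q=np.nonzero(g[r])[0]; print(r,q.min(),q.max(), 'x0 from end',(onz(c,q.min(),r,.116)[0]+.0635).round(4),'from root',(onz(c,q.max()+.5,r,.094)[0]+.0415).round(4))
for q in(264,268,272,276,280):
    k=np.nonzero(g[:,q])[0]; print(q,k.min(),k.max(),(onz(c,q,k.min(),.107)[1]).round(4),onz(c,q,k.max(),.107)[1].round(4))
for p in((330,127),(328.5,203.5),(267,127),(267,204)):print('foot',onz(c,*p,.005).round(4))
```

```text
tri w-s (array([0.42782428, 0.31069479, 0.11503138]), np.float64(0.00022707620866367292))
top tab [0.42779692 0.30497569 0.107     ]
165 261 281 x0 from end 0.4808 from root 0.481
172 261 281 x0 from end 0.4807 from root 0.481
178 261 281 x0 from end 0.4806 from root 0.481
184 262 281 x0 from end 0.4815 from root 0.481
190 262 281 x0 from end 0.4814 from root 0.481
195 262 272 x0 from end 0.4813 from root 0.4705
264 164 197 0.3253 0.2884
268 163 196 0.3263 0.2896
272 162 195 0.3274 0.2907
276 162 193 0.3274 0.293
280 162 191 0.3273 0.2952
foot [0.5086 0.3634 0.005 ]
foot [0.5117 0.2538 0.005 ]
foot [0.4212 0.3639 0.005 ]
foot [0.4198 0.2536 0.005 ]
```

Call:
step_arm([
  [[0, 0, 0, -0.1745, 0, 0, 4], [0, 0, 0, -0.1745, 0, 0, 4], [0, 0, 0, -0.1746, 0, 0, 4], [0.6, -3.1, 3.0, 0, 0, 0, 4], [0.6, -3.1, 3.0, 0, 0, 0, 4], [0.6, -3.1, 3.0, 0, 0, 0, 4], [0, 0, 0, 0, 0, 0, 4], [0, 0, 0, 0, 0, 0, 4]],
])

```text
t: 5.55
eef_pos: [0.3978, 0.3102, 0.1604]
eef_rot: [0.183, 0.684, 0.682, 0.184]
force: [0.3, 0.3, 0.2]
finger_gap: 0.0401
gripper_force: 0.0
```

```bash
cat >> h.py <<'E'
def to(target):
    o=env.get_obs();q=o['eef_rot'];Rt=R.from_quat([q[1],q[2],q[3],q[0]]).as_matrix()
    print('tool shift cm',(Rt.T@(np.array(target)-o['eef_pos'])*100).round(2),'axes\n',Rt.round(3),'\nq',np.round(o['qpos'],2))
E
python3 - <<'E'
from h import *
import pickle
to([.448,.3085,.071])
c=snap('wrist');pickle.dump(c,open('ws2.pkl','wb'))
save(c,'w_stand2.png')
E
```

```text
tool shift cm [-0.17 -0.14 10.25] axes
 [[ 0.002  0.865  0.502]
 [ 1.    -0.002  0.   ]
 [ 0.001  0.502 -0.865]] 
q [ 0.71  0.25  2.02 -0.67  0.56  1.24]
```

View pics/w_stand2.png

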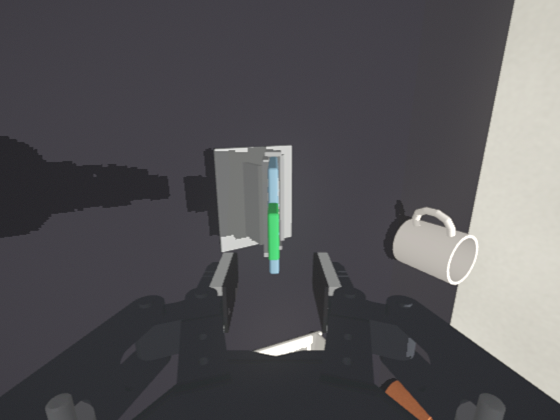

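The plate appears edge-on at u≈274, centred between the fingers. I'll go in and grip.

Call:
step_arm([
  [[-0.1, -0.1, 3.0, 0, 0, 0, 4], [-0.1, -0.05, 3.0, 0, 0, 0, 4], [0, 0, 2.0, 0, 0, 0, 4], [0, 0, 1.5, 0, 0, 0, 4], [0, 0, 0.7, 0, 0, 0, 4], [0, 0, 0, 0, 0, 0, 4], [0, 0, 0, 0, 0, 0, 0], [0, 0, 0, 0, 0, 0, 0], [0, 0, 0, 0, 0, 0, 0], [0, 0, 0, 0, 0, 0, 0], [0, 0, 0, 0, 0, 0, 0], [0, 0, 0, 0, 0, 0, 0]],
], force=50)

```text
t: 7.1
eef_pos: [0.4474, 0.3081, 0.0715]
eef_rot: [0.183, 0.683, 0.683, 0.184]
force: [2.1, -2.5, 6.6]
finger_gap: 0.0074
gripper_force: 49.6
```

Call:
step_arm([
  [[0, 0, -1.0, 0, 0, 0, 0], [0, 0, -2.0, 0, 0, 0, 0], [0, 0, -3.0, 0, 0, 0, 0], [0, 0, -3.0, 0, 0, 0, 0], [0, 0, -3.0, 0, 0, 0, 0], [0, 0, 0, 0.1309, 0, 0, 0], [0, 0, 0, 0.1309, 0, 0, 0], [0, 0, 0, 0.1309, 0, 0, 0], [0, 0, 0, 0.1309, 0, 0, 0], [0, 0, -3, 0, 0, 0, 0], [0, 0, -4, 0, 0, 0, 0], [0, 0, -2, 0, 0, 0, 0], [0, 0, 0, 0, 0, 0, 0]],
])

```text
t: 8.72
eef_pos: [0.3867, 0.3081, 0.2651]
eef_rot: [0.001, 0.708, 0.707, 0.002]
force: [1.9, 0.6, -2.9]
finger_gap: 0.0072
gripper_force: 49.6
```

Call:
step_arm([
  [[0, 0, 0, 0, 0, -0.145, 0], [0, 0, 0, 0, 0, -0.145, 0], [0, 0, 0, 0, 0, -0.145, 0], [0, 0, 0, 0, 0, -0.145, 0], [0, 0, 0, 0, 0, -0.145, 0], [0, 0, 0, 0, 0, -0.145, 0], [0, 0, 0, 0, 0, -0.145, 0], [0, 0, 0, 0, 0, -0.145, 0], [0, 0, 0, 0, 0, -0.145, 0], [0, 0, 0, 0, 0, -0.145, 0], [0, 0, 0, 0, 0, 0, 0]],
])

```text
t: 10.1
eef_pos: [0.3858, 0.3075, 0.2627]
eef_rot: [-0.0, 0.062, 0.998, -0.001]
force: [0.2, 0.3, -1.8]
finger_gap: 0.0074
gripper_force: 49.5
```

Run:
```python
from h import *
to([.4842,-.0325,.25])
```

```text
tool shift cm [-13.95 -32.53   1.34] axes
 [[-0.992  0.123 -0.   ]
 [ 0.123  0.992 -0.002]
 [ 0.    -0.002 -1.   ]] 
q [ 0.52  0.26  1.55 -0.    1.33 -0.93]
```

Call:
step_arm([
  [[-1.75, -4.06, 0, 0, 0, 0, 0], [-1.75, -4.06, 0, 0, 0, 0, 0], [-1.75, -4.06, 0, 0, 0, 0, 0], [-1.75, -4.06, 0, 0, 0, 0, 0], [-1.75, -4.06, 0, 0, 0, 0, 0], [-1.75, -4.06, 0, 0, 0, 0, 0], [-1.75, -4.06, 0, 0, 0, 0, 0], [-1.75, -4.06, 0, 0, 0, 0, 0], [0, 0, 0, 0, 0, 0, 0], [0, 0, 0, 0, 0, 0, 0]],
])

```text
t: 11.35
eef_pos: [0.4853, -0.0312, 0.264]
eef_rot: [0.0, 0.062, 0.998, 0.0]
force: [-0.8, 0.1, -2.1]
finger_gap: 0.0073
gripper_force: 49.7
```

Run:
```python
from h import *
import pickle
to([.4842,-.0325,.15])
c=snap('wrist');pickle.dump(c,open('wslot.pkl','wb'));print(c['o'])
cv2.imwrite('pics/w_slot.png',cv2.cvtColor(cv2.resize(c['pixels'][100:310,140:420],(800,600),interpolation=cv2.INTER_CUBIC),cv2.COLOR_RGB2BGR))
I=c['pixels'].astype(int); g=((I[...,1]-I[...,0]>40)&(I[...,1]-I[...,2]>20)).astype(np.uint8)
n,l,st,ce=cv2.connectedComponentsWithStats(g)
for i in range(1,n):
    if st[i,4]>15:
        print(st[i],ce[i],onz(c,*ce[i],.033))
```

```text
tool shift cm [ 0.1  -0.14 11.4 ] axes
 [[-0.992  0.124  0.001]
 [ 0.124  0.992  0.   ]
 [-0.001  0.    -1.   ]] 
q [-0.22  0.25  1.57  0.    1.33 -1.67]
[ 0.41264178 -0.02182483  0.40569292]
[259 137  27  10 254] [271.86614173 141.61811024] [ 0.42918754 -0.02790334  0.033     ]
[ 264  254   23  102 2126] [274.87017874 305.        ] [ 0.66258269 -0.05327682  0.033     ]
```

View pics/w_slot.png

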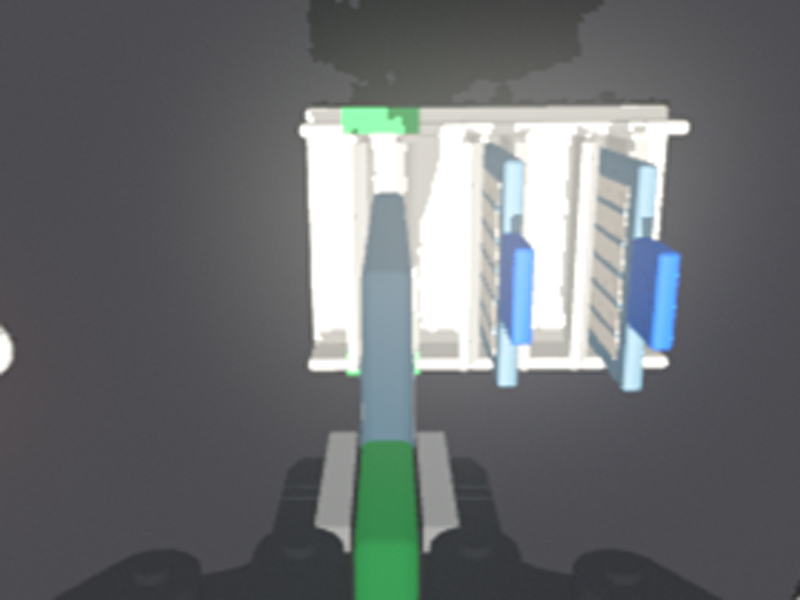

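The wrist view shows the plate's edge at crop u≈387. The slot, from the strips at 380–383 and the rack edges at 307/668, centres at about 381. So I shift about 2.5 mm along tool −y, then go down to just above the lips.

Call:
step_arm([
  [[0.1, -0.24, 2.0, 0, 0, 0, 0], [0, 0, 4, 0, 0, 0, 0], [0, 0, 4, 0, 0, 0, 0], [0, 0, 2.5, 0, 0, 0, 0], [0, 0, 1, 0, 0, 0, 0], [0, 0, 0, 0, 0, 0, 0], [0, 0, 0, 0, 0, 0, 0]],
])

```text
t: 12.28
eef_pos: [0.4856, -0.0339, 0.1308]
eef_rot: [0.002, 0.061, 0.998, -0.001]
force: [0.1, -0.6, -2.0]
finger_gap: 0.0075
gripper_force: 49.7
```

Call:
step_arm([
  [[0, 0, 0.8, 0, 0, 0, 0], [0, 0, 0.6, 0, 0, 0, 0], [0, 0, 0.5, 0, 0, 0, 0], [0, 0, 0.4, 0, 0, 0, 0], [0, 0, 0, 0, 0, 0, 0], [0, 0, 0, 0, 0, 0, 0]],
])

```text
t: 13.02
eef_pos: [0.4851, -0.0342, 0.1068]
eef_rot: [0.001, 0.061, 0.998, -0.0]
force: [0.2, 0.4, -1.6]
finger_gap: 0.0074
gripper_force: 49.7
```

Call:
step_arm([
  [[0, 0, 0.5, 0, 0, 0, 0], [0, 0, 0.5, 0, 0, 0, 0], [0, 0, 0.5, 0, 0, 0, 0], [0, 0, 0, 0, 0, 0, 0], [0, 0, 0, 0, 0, 0, 0]],
])

```text
t: 13.65
eef_pos: [0.485, -0.0341, 0.0917]
eef_rot: [0.001, 0.061, 0.998, -0.0]
force: [-0.5, -0.3, -2.2]
finger_gap: 0.0074
gripper_force: 49.7
```

Run:
```python
from h import *
o=env.get_obs();print(o['eef_pos'],o['force'],o['ft_torque'])
```

```text
[ 0.48503088 -0.03413573  0.09173859] [-0.45558454 -0.30179033 -2.2260389 ] [-0.06524506 -0.01150006  0.04264553]
```

Call:
step_arm([
  [[0, 0, 0.5, 0, 0, 0, 0], [0, 0, 0.5, 0, 0, 0, 0], [0, 0, 0.4, 0, 0, 0, 0], [0, 0, 0.2, 0, 0, 0, 0], [0, 0, 0.1, 0, 0, 0, 0], [0, 0, 0, 0, 0, 0, 0]],
])

```text
t: 14.4
eef_pos: [0.485, -0.0341, 0.0747]
eef_rot: [0.001, 0.061, 0.998, -0.0]
force: [-0.8, 0.8, -2.1]
finger_gap: 0.0077
gripper_force: 49.7
```

Call:
step_arm([
  [[0, 0, 0.1, 0, 0, 0, 0], [0, 0, 0.1, 0, 0, 0, 0], [0, 0, 0.1, 0, 0, 0, 0], [0, 0, 0, 0, 0, 0, 0]],
])

```text
t: 14.9
eef_pos: [0.485, -0.0341, 0.0725]
eef_rot: [0.001, 0.061, 0.998, -0.0]
force: [-2.8, -0.2, 6.9]
finger_gap: 0.0074
gripper_force: 51.3
```

Call:
step_arm([
  [[0, 0, 0, 0, 0, 0, 1.4], [0, 0, 0, 0, 0, 0, 2.4], [0, 0, 0, 0, 0, 0, 2.4], [0, 0, 0, 0, 0, 0, 2.4], [0, 0, -1, 0, 0, 0, 2.4], [0, 0, -2, 0, 0, 0, 2.4], [0, 0, -4, 0, 0, 0, 2.4], [0, 0, -4, 0, 0, 0, 2.4], [0, 0, -5, 0, 0, 0, 2.4], [0, 0, -4, 0, 0, 0, 2.4], [0, 0, 0, 0, 0, 0, 4], [0, 0, 0, 0, 0, 0, 4]],
])

```text
t: 16.4
eef_pos: [0.4841, -0.0338, 0.2714]
eef_rot: [0.001, 0.061, 0.998, -0.0]
force: [0.1, 0.5, -0.6]
finger_gap: 0.0395
gripper_force: 0.0
```

Run:
```python
from h import *
import pickle
o=env.get_obs();print(o['eef_pos'],o['force'],o['finger_gap'],o['qpos'])
c=snap('wrist');pickle.dump(c,open('wafter.pkl','wb'))
t=snap('top');pickle.dump(t,open('top2.pkl','wb'));s=snap('side');pickle.dump(s,open('side2.pkl','wb'))
def greens(c):
    I=c['pixels'].astype(int); g=((I[...,1]-I[...,0]>40)&(I[...,1]-I[...,2]>20)).astype(np.uint8)
    n,l,st,ce=cv2.connectedComponentsWithStats(g)
    for i in range(1,n):
        if st[i,4]>15: print('  ',st[i],ce[i].round(1))
for n,k in(('wrist',c),('top',t),('side',s)): print(n);greens(k)
for z,x in((.126,0),(.096,0),(.111,0)):
    print(z,'exp tab wrist',proj(c,[.485,-.0341,z]),'side',proj(s,[.485,-.0341,z]),'top',proj(t,[.485,-.0341,z]))
A=cv2.resize(c['pixels'][100:310,140:420],(560,420));B=cv2.resize(s['pixels'][225:305,235:315],(240,240),interpolation=cv2.INTER_CUBIC)
B2=cv2.resize(t['pixels'][190:260,180:270],(240,180),interpolation=cv2.INTER_CUBIC)
cv2.imwrite('pics/after.png',cv2.cvtColor(np.hstack([A,np.vstack([B,B2])]),cv2.COLOR_RGB2BGR))
```

```text
[ 0.48405563 -0.03384712  0.27135499] [ 0.12197402  0.50630362 -0.58566831] 0.03949240070282067 [-2.27679513e-01  2.37443902e-01  1.55841790e+00 -3.72455659e-04
  1.34417858e+00 -1.67597177e+00]
wrist
   [262 137  27  10 249] [275.4 141.8]
   [272 183   8  35 247] [275.9 199.9]
   [279 222  10   8  34] [281.9 227.1]
   [263 225  10   5  24] [268.8 227.8]
top
   [234 246  10   5  39] [238.4 248. ]
side
   [282 223  14  14 133] [288.3 229.6]
   [266 234   7   8  31] [269.  237.7]
   [301 249   9  11  49] [304.7 253.8]
0.126 exp tab wrist [274.71473413 202.97036379] side [288.33782978 227.00986632] top [241.62785772 225.14314163]
0.096 exp tab wrist [274.76279733 196.2480194 ] side [287.99860202 233.68122051] top [242.2146058  225.91676737]
0.111 exp tab wrist [274.73987782 199.45364962] side [288.16644308 230.38040822] top [241.92457358 225.53436068]
```

View pics/after.png

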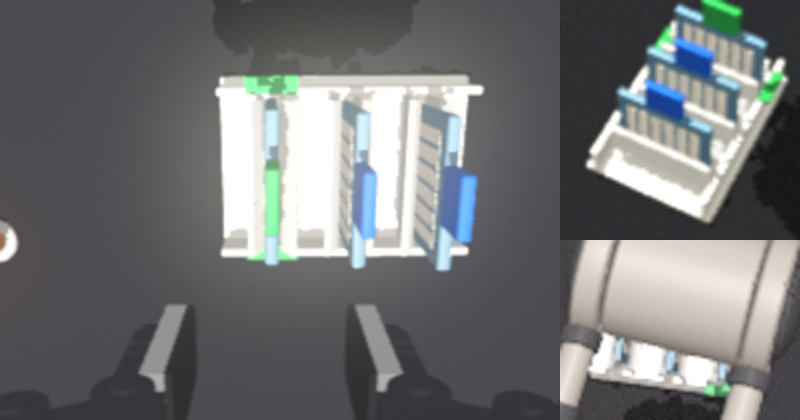

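The new plate stands fully down in the free slot, level with its neighbours, and the old plates are untouched. Next is the valve: I'll triangulate the handle and axis from the wrist views already taken.

Run:
```python
from h import *
import pickle
V={'wv':('wv.pkl',(220,110,335,235)),'wr':('wr.pkl',(430,170,530,290)),'t':('top.pkl',(325,185,390,250)),'s':('side.pkl',(288,145,332,195))}
E={};Rd={};C={}
for k,(f,(x0,y0,x1,y1)) in V.items():
    c=pickle.load(open(f,'rb'));C[k]=c;h=cv2.cvtColor(c['pixels'],cv2.COLOR_RGB2HSV)
    r=np.zeros(h.shape[:2],bool);r[y0:y1,x0:x1]=1
    b=(cv2.inRange(h,(100,110,50),(122,255,255))>0)&r
    red=((h[...,0]<5)|(h[...,0]>174))&(h[...,1]>170)&(h[...,2]>80)&r
    n,l,st,ce=cv2.connectedComponentsWithStats(red.astype(np.uint8));i=1+st[1:,4].argmax()
    hull=cv2.convexHull(np.argwhere(b)[:,::-1].astype(np.float32))
    # dense hull points on true mask
    e=cv2.fitEllipse(hull); E[k]=e[0];Rd[k]=ce[i]
    print(k,'ell',np.round(e[0],1),np.round(e[1],1),'red',ce[i].round(1),st[i], 'axis@.072',onz(c,*e[0],.072)[:2].round(4),'handle@.107',onz(c,*ce[i],.107)[:2].round(4))
for a,b in(('wv','wr'),('wv','s'),('wr','s'),('t','s')):
    print(a,b,'axis',tri(ray(C[a],*E[a]),ray(C[b],*E[b])),'handle',tri(ray(C[a],*Rd[a]),ray(C[b],*Rd[b])))
to([.478,-.36,.20])
```

```text
wv ell [274.4 167.8] [83.7 84.2] red [291.8 210.8] [285 200  15  21 211] axis@.072 [ 0.5165 -0.3243] handle@.107 [ 0.4767 -0.3594]
wr ell [477.5 224.1] [70.4 86.7] red [503.9 266.5] [486 255  36  25 469] axis@.072 [ 0.5166 -0.3253] handle@.107 [ 0.4778 -0.3589]
t ell [356.2 217.4] [42.2 43. ] red [369.2 232.2] [368 230   4   5   9] axis@.072 [ 0.5154 -0.326 ] handle@.107 [ 0.4759 -0.3532]
s ell [308.5 165.9] [25.3 35.6] red [323.7 153.4] [321 147   7  14  77] axis@.072 [ 0.5166 -0.3277] handle@.107 [ 0.4799 -0.3634]
wv wr axis (array([ 0.51670329, -0.3241997 ,  0.07332464]), np.float64(7.567527465926831e-05)) handle (array([ 0.47720149, -0.35938023,  0.10671566]), np.float64(0.001088786785534443))
wv s axis (array([ 0.51637375, -0.32433239,  0.07506913]), np.float64(0.00109600182471003)) handle (array([ 0.4784613 , -0.35842785,  0.11199074]), np.float64(0.0009983925147983297))
wr s axis (array([ 0.51640697, -0.32483226,  0.07375448]), np.float64(0.001667172450879812)) handle (array([ 0.4786959 , -0.35519017,  0.11277747]), np.float64(0.0027847483167796586))
t s axis (array([ 0.51566463, -0.32553875,  0.07418734]), np.float64(0.0008688743903162138)) handle (array([ 0.47628992, -0.35069284,  0.11897995]), np.float64(0.0022433683692606914))
tool shift cm [ -3.4  -32.44   7.06] axes
 [[-0.993  0.122 -0.   ]
 [ 0.122  0.993 -0.   ]
 [ 0.    -0.    -1.   ]] 
q [-0.23  0.24  1.56 -0.    1.34 -1.68]
```

Call:
step_arm([
  [[-0.43, -4.06, 0, 0, 0, 0, 4], [-0.43, -4.06, 0, 0, 0, 0, 4], [-0.43, -4.06, 0.8, 0, 0, 0, 4], [-0.43, -4.06, 0.8, 0, 0, 0, 4], [-0.43, -4.06, 1.2, 0, 0, 0, 4], [-0.43, -4.06, 1.4, 0, 0, 0, 4], [-0.43, -4.06, 1.4, 0, 0, 0, 4], [-0.43, -4.06, 1.4, 0, 0, 0, 4], [0, 0, 0, 0, 0, 0, 4], [0, 0, 0, 0, 0, 0, 4]],
])

```text
t: 17.8
eef_pos: [0.479, -0.36, 0.2012]
eef_rot: [0.0, 0.061, 0.998, 0.0]
force: [0.1, 0.1, -0.2]
finger_gap: 0.0401
gripper_force: 0.0
```

Run:
```python
from h import *
import pickle
c=snap('wrist');h=cv2.cvtColor(c['pixels'],cv2.COLOR_RGB2HSV)
red=((h[...,0]<5)|(h[...,0]>174))&(h[...,1]>170)&(h[...,2]>80)
n,l,st,ce=cv2.connectedComponentsWithStats(red.astype(np.uint8))
for i in range(1,n):
    if st[i,4]>60:
        v,u=np.nonzero(l==i);print(st[i],ce[i],onz(c,*ce[i],.107),[onz(c,*ce[i],.112)[:2]])
print('exp',proj(c,[.4775,-.359,.105]))
w=(h[...,1]<50)&(h[...,2]>140);b=(cv2.inRange(h,(100,110,50),(122,255,255))>0)
n,l,st,ce=cv2.connectedComponentsWithStats(w.astype(np.uint8))
for i in range(1,n):
    if 25<st[i,4]<1500: print('white',st[i],onz(c,*ce[i],.002)[:2].round(4))
to([.4775,-.359,.09])
```

```text
[ 296    0   45   61 1632] [317.62071078  29.09191176] [ 0.34339983 -0.31234093  0.107     ] [array([ 0.34473183, -0.31315672])]
exp [275.51775375 214.54542127]
white [175   0  43  28 640] [ 0.2878 -0.416 ]
white [383   0  39  23 462] [ 0.3108 -0.2098]
white [295  58   8  33 263] [ 0.3552 -0.319 ]
white [361 197  26  14 188] [ 0.5086 -0.2426]
white [228 208  28  21 239] [ 0.5036 -0.4068]
white [310 234  13  14 155] [ 0.5488 -0.3163]
white [ 56 236  13  10  43] [ 0.5082 -0.6352]
white [ 75 243   9  10  58] [ 0.5218 -0.6151]
white [183 245  27  25 288] [ 0.5491 -0.4675]
white [318 251  23  45 457] [ 0.5948 -0.303 ]
white [209 252  24  44 458] [ 0.5776 -0.4429]
white [130 278  10  21 152] [ 0.5865 -0.5593]
white [ 87 280  16  13 155] [ 0.5772 -0.6124]
white [146 323  29  30 356] [ 0.6671 -0.5439]
white [372 344  37  16 293] [ 0.7316 -0.225 ]
white [ 45 407  24  13 261] [ 0.785  -0.7358]
tool shift cm [ 0.2   0.04 11.18] axes
 [[-0.993  0.122  0.002]
 [ 0.122  0.993  0.   ]
 [-0.002  0.    -1.   ]] 
q [-0.77  0.5   1.36  0.    1.28 -2.22]
```

Run:
```python
from h import *
c=snap('wrist');I=c['pixels'].astype(int)
red=((I[...,0]>1.7*I[...,1]+25)&(I[...,0]>1.7*I[...,2]+25)&(np.abs(I[...,1]-I[...,2])<25)).astype(np.uint8)
n,l,st,ce=cv2.connectedComponentsWithStats(red)
for i in range(1,n):
    if st[i,4]>25: print(st[i],ce[i],onz(c,*ce[i],.107).round(4),I[l==i].mean(0).round())
print(I[214,265:287:3].tolist())
```

```text
[ 295    0   47   61 2009] [316.7456446   27.65704331] [ 0.3426 -0.3127  0.107 ] [217.  73.  69.]
[266 200  21  31 346] [276.05491329 212.30057803] [ 0.4755 -0.358   0.107 ] [227.  93.  93.]
[ 74 321  29  23 121] [ 89.53719008 329.45454545] [ 0.5708 -0.551   0.107 ] [195.  75.  70.]
[[179, 124, 174], [255, 90, 87], [255, 139, 128], [255, 144, 134], [255, 141, 132], [255, 131, 123], [255, 95, 93], [175, 186, 250]]
```

Call:
step_arm([
  [[0.1, 0.05, 3, 0, 0, 0, 4], [0.1, 0, 3, 0, 0, 0, 4], [0, 0, 2.5, 0, 0, 0, 4], [0, 0, 1.5, 0, 0, 0, 4], [0, 0, 1.0, 0, 0, 0, 4], [0, 0, 0, 0, 0, 0, 1], [0, 0, 0, 0, 0, 0, 1], [0, 0, 0, 0, 0, 0, 1], [0, 0, 0, 0, 0, 0, 1], [0, 0, 0, 0, 0, 0, 1]],
], force=40)

```text
t: 19.15
eef_pos: [0.4779, -0.3598, 0.0924]
eef_rot: [0.002, 0.061, 0.998, -0.0]
force: [3.0, 4.4, 0.3]
finger_gap: 0.0168
gripper_force: 39.3
```

```bash
cat >> h.py <<'E'
def arc(c0,r,a0,a1,n):
    o=env.get_obs();q=o['eef_rot'];Rt=R.from_quat([q[1],q[2],q[3],q[0]]).as_matrix()
    a=np.radians(np.linspace(a0,a1,n+1));p=np.c_[np.cos(a),np.sin(a),0*a]*r+np.r_[c0,0]
    p[0]=[*o['eef_pos'][:2],0]
    print((np.diff(p,axis=0)@Rt*100)[:,:2].round(2).tolist())
E
python3 - <<'E'
from h import *
o=env.get_obs();print(o['eef_pos'],o['force'],o['finger_gap'])
arc([.5165,-.3245],.05,221,176,2*2)
E
```

```text
[ 0.47794891 -0.35975453  0.09241249] [3.04659447 4.36626141 0.34067547] 0.016810001452486328
[[0.61, 0.98], [0.51, 0.84], [0.33, 0.92], [0.15, 0.97]]
```

Run:
```python
from h import *
arc([.5150,-.3259],.05,222.4,162.4,5)
```

```text
[[0.71, 0.77], [0.54, 0.89], [0.35, 0.99], [0.13, 1.04], [-0.08, 1.04]]
```

Call:
step_arm([
  [[0.69, 0.77, 0, 0, 0, 0, 1], [0.54, 0.89, 0, 0, 0, 0, 1], [0.35, 0.99, 0, 0, 0, 0, 1], [0.13, 1.04, 0, 0, 0, 0, 1], [-0.08, 1.04, 0, 0, 0, 0, 1], [0, 0, 0, 0, 0, 0, 1]],
])

```text
t: 19.9
eef_pos: [0.4666, -0.309, 0.0923]
eef_rot: [0.0, 0.061, 0.998, 0.001]
force: [-3.3, 3.3, 8.6]
finger_gap: 0.0166
gripper_force: 40.3
```

Run:
```python
from h import *
o=env.get_obs();print(o['eef_pos'],o['force'],o['finger_gap'])
arc([.5150,-.3259],.05,162.4,57.4,8)
```

```text
[ 0.4666308  -0.30899243  0.09231667] [-3.25253657  3.26656999  8.62582485] 0.016627648076365187
[[-0.43, 0.92], [-0.58, 0.99], [-0.79, 0.83], [-0.95, 0.63], [-1.07, 0.4], [-1.13, 0.14], [-1.14, -0.12], [-1.08, -0.37]]
```

Call:
step_arm([
  [[-0.36, 1.05, 0, 0, 0, 0, 1], [-0.58, 0.99, 0, 0, 0, 0, 1], [-0.79, 0.83, 0, 0, 0, 0, 1], [-0.95, 0.63, 0, 0, 0, 0, 1], [-1.07, 0.4, 0, 0, 0, 0, 1], [-1.13, 0.14, 0, 0, 0, 0, 1], [-1.14, -0.12, 0, 0, 0, 0, 1], [-1.08, -0.37, 0, 0, 0, 0, 1], [0, 0, 0, 0, 0, 0, 1]],
])

```text
t: 21.02
eef_pos: [0.5428, -0.2841, 0.0924]
eef_rot: [0.002, 0.061, 0.998, -0.001]
force: [2.3, -1.6, 3.2]
finger_gap: 0.0166
gripper_force: 39.9
```

Run:
```python
from h import *
o=env.get_obs();print(o['eef_pos'],o['force'],o['finger_gap'])
arc([.5150,-.3259],.05,57.4,12.4,5)
```

```text
[ 0.54277454 -0.28407688  0.0923736 ] [ 2.30677704 -1.63091583  3.18881291] 0.016632931595284728
[[-0.59, -0.37], [-0.61, -0.49], [-0.52, -0.58], [-0.43, -0.66], [-0.32, -0.72]]
```

Call:
step_arm([
  [[-0.67, -0.4, 0, 0, 0, 0, 1], [-0.61, -0.49, 0, 0, 0, 0, 1], [-0.52, -0.58, 0, 0, 0, 0, 1], [-0.43, -0.66, 0, 0, 0, 0, 1], [-0.32, -0.72, 0, 0, 0, 0, 1], [0, 0, 0, 0, 0, 0, 1]],
])

```text
t: 21.78
eef_pos: [0.5632, -0.3157, 0.0924]
eef_rot: [0.001, 0.061, 0.998, -0.0]
force: [-1.3, -1.8, 5.1]
finger_gap: 0.0171
gripper_force: 40.2
```

Run:
```python
from h import *
o=env.get_obs();print(o['eef_pos'],o['force'],o['finger_gap'])
arc([.5150,-.3259],.05,12.4,-10,10)
```

```text
[ 0.5631832  -0.3157216   0.09236643] [-1.26568745 -1.82388054  5.07122456] 0.01711120845334361
[[-0.12, -0.12], [-0.05, -0.19], [-0.05, -0.19], [-0.04, -0.19], [-0.03, -0.19], [-0.02, -0.19], [-0.02, -0.19], [-0.01, -0.2], [-0.0, -0.2], [0.01, -0.2]]
```

Call:
step_arm([
  [[-0.06, -0.2, 0, 0, 0, 0, 1], [-0.05, -0.2, 0, 0, 0, 0, 1], [-0.04, -0.2, 0, 0, 0, 0, 1], [-0.03, -0.2, 0, 0, 0, 0, 1], [-0.02, -0.2, 0, 0, 0, 0, 1], [0, 0, 0, 0, 0, 0, 1]],
])

```text
t: 22.52
eef_pos: [0.564, -0.3248, 0.0924]
eef_rot: [0.001, 0.061, 0.998, 0.0]
force: [-2.7, 1.1, 5.2]
finger_gap: 0.0171
gripper_force: 40.2
```

Call:
step_arm([
  [[-0.01, -0.15, 0, 0, 0, 0, 1], [0, -0.15, 0, 0, 0, 0, 1], [0, 0, 0, 0, 0, 0, 1]],
])

```text
t: 22.9
eef_pos: [0.564, -0.3271, 0.0923]
eef_rot: [0.001, 0.061, 0.998, 0.001]
force: [-1.2, 3.8, 6.9]
finger_gap: 0.0167
gripper_force: 40.2
```

Call:
step_arm([
  [[0.01, -0.15, 0, 0, 0, 0, 1], [0.01, -0.15, 0, 0, 0, 0, 1], [0, 0, 0, 0, 0, 0, 1]],
])

```text
t: 23.28
eef_pos: [0.5639, -0.3272, 0.0923]
eef_rot: [0.0, 0.061, 0.998, 0.003]
force: [0.5, 13.1, 8.7]
finger_gap: 0.0169
gripper_force: 40.7
```

Call:
step_arm([
  [[0.02, -0.15, 0, 0, 0, 0, 1], [0.02, -0.15, 0, 0, 0, 0, 1], [0, 0, 0, 0, 0, 0, 1]],
])

```text
t: 23.65
eef_pos: [0.5639, -0.3273, 0.0923]
eef_rot: [0.0, 0.06, 0.998, 0.005]
force: [3.4, 22.9, 9.9]
finger_gap: 0.017
gripper_force: 41.3
```

The stop is reached: the force rose to 23 N with the TCP standing at (0.5639,−0.3273). I'll fit the circle and back off two turns to the same point.

Run:
```python
from h import *
from scipy.optimize import least_squares
P=np.array([[.4779,-.3598],[.4666,-.309],[.5428,-.2841],[.5632,-.3157],[.564,-.3248],[.5639,-.3272]])
f=least_squares(lambda c:np.linalg.norm(P-c,axis=1)-.05,[.515,-.326]);c=f.x;print(c,f.fun.round(4))
a=np.degrees(np.arctan2(*(P[-1]-c)[::-1]));print(a)
x=np.array([-.993,.122]);y=np.array([.122,.993])
t=np.radians(a+np.arange(17)*22.5);p=np.c_[np.cos(t),np.sin(t)]*.05
d=np.diff(p,axis=0)*100;print(np.c_[d@x,d@y].round(2).tolist())
```

```text
[ 0.51398535 -0.3250342 ] [ 0.0001  0.      0.0001  0.0001  0.     -0.    ]
-2.484509834134934
[[0.53, 1.88], [1.21, 1.53], [1.7, 0.95], [1.94, 0.23], [1.88, -0.53], [1.53, -1.21], [0.95, -1.7], [0.23, -1.94], [-0.53, -1.88], [-1.21, -1.53], [-1.7, -0.95], [-1.94, -0.23], [-1.88, 0.53], [-1.53, 1.21], [-0.95, 1.7], [-0.23, 1.94]]
```

Call:
step_arm([
  [[-0.03, 0.55, 0, 0, 0, 0, 1], [0.53, 1.88, 0, 0, 0, 0, 1], [1.21, 1.53, 0, 0, 0, 0, 1], [1.7, 0.95, 0, 0, 0, 0, 1], [1.94, 0.23, 0, 0, 0, 0, 1], [1.88, -0.53, 0, 0, 0, 0, 1], [1.53, -1.21, 0, 0, 0, 0, 1], [0.95, -1.7, 0, 0, 0, 0, 1], [0.23, -1.94, 0, 0, 0, 0, 1], [0, 0, 0, 0, 0, 0, 1], [0, 0, 0, 0, 0, 0, 1]],
])

```text
t: 25.02
eef_pos: [0.464, -0.3258, 0.0923]
eef_rot: [0.001, 0.061, 0.998, -0.001]
force: [0.0, -2.5, 6.2]
finger_gap: 0.0168
gripper_force: 40.7
```

Run:
```python
from h import *
o=env.get_obs();d=np.array(o['eef_pos'][:2])-[.51399,-.32503];print(o['eef_pos'],o['force'],np.linalg.norm(d),np.degrees(np.arctan2(d[1],d[0])))
```

```text
[ 0.46401339 -0.32584461  0.09233096] [ 4.81962268e-03 -2.53250387e+00  6.17430963e+00] 0.049983250804560224 -179.06616708372664
```

Call:
step_arm([
  [[-0.53, -1.88, 0, 0, 0, 0, 1], [-1.21, -1.53, 0, 0, 0, 0, 1], [-1.7, -0.95, 0, 0, 0, 0, 1], [-1.94, -0.23, 0, 0, 0, 0, 1], [-1.88, 0.53, 0, 0, 0, 0, 1], [-1.53, 1.21, 0, 0, 0, 0, 1], [-0.95, 1.7, 0, 0, 0, 0, 1], [-0.23, 1.94, 0, 0, 0, 0, 1], [0.53, 1.88, 0, 0, 0, 0, 1], [1.21, 1.53, 0, 0, 0, 0, 1], [1.7, 0.95, 0, 0, 0, 0, 1], [1.94, 0.23, 0, 0, 0, 0, 1], [1.88, -0.53, 0, 0, 0, 0, 1], [1.53, -1.21, 0, 0, 0, 0, 1], [0.95, -1.7, 0, 0, 0, 0, 1], [0.23, -1.94, 0, 0, 0, 0, 1], [0, 0, 0, 0, 0, 0, 1], [0, 0, 0, 0, 0, 0, 1]],
])

```text
t: 27.28
eef_pos: [0.464, -0.3254, 0.0923]
eef_rot: [0.001, 0.061, 0.998, -0.001]
force: [-0.6, -2.9, 7.5]
finger_gap: 0.0171
gripper_force: 40.8
```

Run:
```python
from h import *
o=env.get_obs();d=np.array(o['eef_pos'][:2])-[.51399,-.32503];print(o['eef_pos'],o['force'],np.linalg.norm(d),np.degrees(np.arctan2(d[1],d[0])))
```

```text
[ 0.46400551 -0.32542247  0.09230576] [-0.56714945 -2.92658422  7.48195719] 0.04998603352638089 -179.55013246791884
```

Call:
step_arm([
  [[-0.53, -1.88, 0, 0, 0, 0, 1], [-1.21, -1.53, 0, 0, 0, 0, 1], [-1.7, -0.95, 0, 0, 0, 0, 1], [-1.94, -0.23, 0, 0, 0, 0, 1], [-1.88, 0.53, 0, 0, 0, 0, 1], [-1.53, 1.21, 0, 0, 0, 0, 1], [-0.56, 0.8, 0, 0, 0, 0, 1], [-0.39, 0.9, 0, 0, 0, 0, 1], [-0.21, 0.96, 0, 0, 0, 0, 1], [0, 0, 0, 0, 0, 0, 1], [0, 0, 0, 0, 0, 0, 1]],
])

```text
t: 28.65
eef_pos: [0.5624, -0.3375, 0.0923]
eef_rot: [0.001, 0.061, 0.998, 0.0]
force: [-0.1, 2.4, 7.2]
finger_gap: 0.0172
gripper_force: 40.7
```

Run:
```python
from h import *
o=env.get_obs();d=np.array(o['eef_pos'][:2])-[.51399,-.32503];print(o['eef_pos'],o['force'],np.linalg.norm(d),np.degrees(np.arctan2(d[1],d[0])))
to([.5639,-.3272,o['eef_pos'][2]])
```

```text
[ 0.56243089 -0.33751089  0.09232128] [-0.13636954  2.44743528  7.21408033] 0.050022917386023213 -14.448129212539474
tool shift cm [-0.02  1.04  0.  ] axes
 [[-0.993  0.121  0.001]
 [ 0.121  0.993  0.001]
 [-0.001  0.001 -1.   ]] 
q [-0.66  0.7   1.31  0.    1.13 -2.11]
```

Call:
step_arm([
  [[-0.04, 0.3, 0, 0, 0, 0, 1], [-0.01, 0.3, 0, 0, 0, 0, 1], [0.01, 0.25, 0, 0, 0, 0, 1], [0.01, 0.1, 0, 0, 0, 0, 1], [0, 0, 0, 0, 0, 0, 1], [0, 0, 0, 0, 0, 0, 1]],
])

```text
t: 29.4
eef_pos: [0.5638, -0.3295, 0.0924]
eef_rot: [0.001, 0.061, 0.998, -0.001]
force: [0.1, -1.6, 5.3]
finger_gap: 0.0169
gripper_force: 40.7
```

Call:
step_arm([
  [[0.01, 0.15, 0, 0, 0, 0, 1], [0, 0.1, 0, 0, 0, 0, 1], [0, 0, 0, 0, 0, 0, 1], [0, 0, 0, 0, 0, 0, 1]],
])

```text
t: 29.9
eef_pos: [0.564, -0.327, 0.0923]
eef_rot: [0.001, 0.061, 0.998, -0.001]
force: [-0.7, -2.3, 6.4]
finger_gap: 0.0165
gripper_force: 40.7
```

```bash
python3 -c "
from h import *
o=env.get_obs();print(o['eef_pos'],o['force'],o['finger_gap']);print(env.finish_job())"
```

```text
[ 0.56395594 -0.32704452  0.09234087] [-0.68212771 -2.26328617  6.37452039] 0.016496926369274103
the job is handed in; nothing more can be done
None
```

I handed the job in at about 30 s: the new plate stands fully down and released in the free slot, and the valve was closed to its stop, backed off two full turns (to about 0.2° by tool position) and is still gripped.

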